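Latch the sprung light-shield cap onto the photometer's sample well

ROBOT

A 6-joint arm with a two-finger parallel gripper is mounted at the origin on the work surface. World frame = base frame: x ahead of the robot, y to its left, z up, the work surface at z = 0. Lengths are in mm, angles in rad, forces in N, time in s.
With the tool pointing down it reaches from about 350 to 875 mm from the base axis. Payload 4.2 kg.
Tool frame: the origin (TCP) lies at the very end of the fingers, on their centre line; the grasp point (between the pads) lies arm.grip_depth behind it (arm.grip_depth is the distance from the TCP to the grasp point, in mm); z points along the fingers, y is the direction in which the jaws open and shut (so a half turn about z gives the same grasp; the last joint's range is limited). The gripper opens to 85 mm and grips with 20 to 120 N. Pads are 22 mm wide; open, the fingers measure 114 mm over their backs; the gripper's body (76 mm by 85 mm) begins 54 mm behind the grasp point. The pads swing forward as they close: fully open they stand 13 mm farther back than shut.
Start: joints at [-0.888, 0.385, 0.008, 0, -1.194, -0.259], TCP at [257.029, -569.68, 231.312] pointing down, gripper open.
Joint ranges: [-3.14, 3.14], [-1.21, 2.06], [-1.07, 1.41], [-3.16, 2.05], [-2.99, -0.16], [-3.1, 3.1]. Speed limits (rad/s): [2.79, 2.79, 3.14, 3.14, 3.14, 3.14].

INTERFACE

Orientations are given as a unit quaternion [x, y, z, w].
In Python, from bench import arm, optics, workorder gives the robot as it stands. The module is installed in compiled form; this text tells all that it offers.
- The arm moves only by the tool play_rows, never from a script. Its arguments are lists of equal length, an entry for each row: "travel": the shift along the tool's x, y, z in m, a list of three; "rotation": the turn, a rotation vector about the tool's x, y, z in rad, a list of three; "grip": the opening, from 0 (shut) to 1 (fully open). In form: {"travel": [[x, y, z], ...], "rotation": [[rx, ry, rz], ...], "grip": [grip, ...]}. A call has 1 to 12 rows; each row shifts and turns the commanded pose from where the row before left it, along the tool's axes as they then stand; what a row does not reach is not made up. A row lasts 1/12 s, in which the tool goes at most 41.7 mm and 7.16 degrees, less where a joint would pass 70% of its speed; a pose out of reach is approached as far as the arm can. A call is refused whole if a number of a shift passes 0.0417 or a number of a turn 0.125, either way. A call with a gripper value outside its range is refused whole. The fingers move at their own pace and stop on an object; the grip force is fixed at half the most. Time passes only in rows, so rows that do not move let the fingers close. It gives the time, the measured TCP pose, the force and the opening at its end, in the units of the state.
- arm.read_state(): the state, without advancing time (a new reading comes with each control period).
- optics.get_image(name): name is "scene" or "top" or "wrist"; returns a dict with "image" (384x512x3 uint8, blue, green, red), "depth" (384x512 float32, mm along the optical axis (not along the pixel's ray), 0 where there is no reading), "camera_matrix" (3x3 intrinsics, pixels), "R" (3x3) and "t" (3): a world point X has camera coordinates R X + t; the wrist camera has in their place "hand_eye" (4x4, takes a point from camera to tool coordinates, whose origin is the TCP and whose axes are the flange's). Camera axes: x right, y down, z forward; pixel columns grow to the right and rows downward; lengths in mm; the calibration is good to about 2 mm. A picture is of the moment at which its call begins: read the wrist's pose just before it.
- workorder.job_done(): hands the job in, once; it reports no verdict.
The state is a dict: "clock": time; "joints": joint angles; "joint_vel": joint speeds; "joint_efforts": joint torques, N m; "position": TCP position; "ee_rot": TCP orientation; "contact_force": force on the tool from outside, world axes, zero at the start; "wrist_torque": the same for the moment, N m; "gripper_width": finger opening in mm.
Only numpy, scipy, OpenCV 4.12 (cv2) and the standard library are available. Lean on these libraries where they do the work, as an engineer would, in place of code of your own. Each camera call takes 0.05 s, during which the arm holds its last target. There are 200 camera calls.

TASK

Close the photometer's sample well with the orange cap: pick the cap up with its two sprung tabs pinched together, lower it into the aluminium collar with the tabs on the side of the collar's two slots, press it down on the sprung seal and let the tabs spring out, so that both teeth catch in the slots and the cap stays latched, level and pressed on the seal, when you let go. Press gently, never harder than 20 N on the instrument, do not knock the instrument with the arm or the fingers, and leave the other things on the bench where they are.

Things in the scene. Friction and masses are not known exactly. Their poses are not given: they have to be found in the camera images.
- cap_center (a point): Cap to fit: orange disc 72 mm across, 4 mm thick, a black plug under it (47 mm across, 20 mm long, foot tapered 3 mm), two upright tabs on top; 48 mm high, 0.1 to 0.15 kg, standing on its plug. Point on its axis half-way up, 24 mm above its underside, level with the disc's top face; z up. Tabs at its +y and -y sides; take them from above, fingers some 50 mm open (wider ones straddle the disc).
- cap_tab_l (a point): Outer face of the cap's +y tab, half-way up, 12 mm above the disc's top. Both tabs are plates 18 mm wide (along cap x), 5 mm thick, 24 mm tall; their outer faces are 40 mm apart when free, 29 mm when fully pinched. Held with the fingertips down on the disc, the cap can still be pushed down while the fingers open.
- tab_l (a joint): How far the +y tab is pinched in, m: 0 free, 0.0055 fully. Sprung outwards, 4 N when free, 7 N when fully pinched. It carries a square steel tooth 9 mm wide that leaves the plug's side 8 to 12 mm above the plug's foot: tip 28.5 mm from the axis when free, 23 mm (inside the plug) when pinched.
- tab_r (a joint): The same for the cap's -y tab and its tooth.
- port (a point): Well axis on the top face of the photometer (white box 210 x 220 x 70 mm, blue foot band, display on its -x face); z up. Round the axis stands an aluminium collar, 66 mm outside, 50 mm inside. The collar is screwed up or down for each sample: its top is anywhere from 22 to 40 mm above this point, is not measured and must be felt.
- slot_mark (a point): Middle of the orange bar on the box's top, 66 mm from the well's axis, that marks the collar's +y slot; a like bar marks the -y slot. The two slots, at the collar's +y and -y sides, go through its wall, 13 mm wide, upper edge 5 mm and lower edge 14 mm below the collar's top. Either tooth fits either slot.
- seal (a joint): How far the black sprung seal in the well is pushed down, m: 0 free (face 14 mm below the collar's top), 2 N to start, 2 N more per mm. At 3 mm (8 N) the teeth just clear the slots' upper edges; pressed 3.5 to 6 mm (9 to 14 N) they can spring out; at 6 mm the disc meets the collar. A latched cap keeps it near 0.003.
- balance_pan (a point): Centre of the steel pan (116 mm across) of a white laboratory balance 200 x 190 mm and 65 mm high, fixed; a bystander.
- plain_lid: Bystander: a plain black lid 68 mm across, 34 mm high, with one central knob and no tabs; origin at the centre of its underside.
- jar_a: Bystander: sample jar with ochre contents and a white lid, 54 mm across, 70 mm high; origin under its centre.
- jar_b: Bystander: sample jar with brown contents and a black lid, 54 mm across, 70 mm high; origin under its centre.
- beaker: Bystander: glass beaker 70 mm across, 90 mm high; origin under its centre.
- paper_cup: Bystander: violet cup 80 mm across, 100 mm high; origin under its centre.
- flask_bottle: Bystander: amber bottle with a red cap, 64 mm across, 170 mm high; origin under its centre.
Things that resemble listed ones, but are neither listed nor needed, are in the scene too. Of the things that look like the part that bears cap_center, the largest one is meant.

How it is judged (in metres and radians):
On the way, in this order (a step that is already met when the one before it is completed fails the run):
1. the cap is off the bench with both tabs pinched (height (world z) of cap_center above 0.06 m and value of joint each of tab_l, tab_r above 0.003 m), for 0.2 s.
2. the cap, tabs pinched, is in the collar and presses the seal (horizontal distance between cap_center and port below 0.004 m and value of joint seal above 0.001 m and value of joint each of tab_l, tab_r above 0.003 m), for 0.05 s.
At the end, for the whole second after the job is handed in: The cap is latched and at rest: both tabs have sprung back out (each within 1.8 mm of free), the seal stays pressed at least 1.8 mm, the cap's axis is within 3 mm of the well's axis and the cap is level within 0.06 rad (value of joint each of tab_l, tab_r below 0.0018 m and value of joint seal above 0.0018 m and horizontal distance between cap_center and port below 0.003 m and angle between cap_center's own z axis and vertical below 0.06 rad and linear speed of cap below 0.01 m/s); the robot touches nothing.
It fails at once if the cap pressed on the instrument with more than 20 N (contact force between cap and meter above 20 N).
It fails at once if the arm or fingers knocking the instrument with more than 15 N (contact force between any of the arm, the fingers and meter above 15 N).
It fails at once if a bystander moved more than 25 mm (distance of any of plain_lid, jar_a, jar_b, beaker, paper_cup, flask_bottle from where it was at the start of the episode above 0.025 m).
It also fails if it takes over 48 s, if anything falls off the work surface, if the arm or the gripper's body presses on something with over 40 N, if the wrist force passes 120 N, or if a joint passes its speed limit or range.

## Working session

There is one attempt and no reset: what is moved stays moved. The work goes in short steps, Python scripts to look and compute and a tool call to move; the robot and the scene stay as the last step left them, time stands still between calls to the robot, and variables do not carry over. Pictures are saved under pics/ and viewed, about 8 in all and at most 12, crops included, and the job is handed in when it is done.

Besides the shell and the picture viewer there is one more tool, called after ">>>" as name(argument=value, ...) on one line, values as JSON. play_rows: Moves the arm, as the interface text tells. Its arguments: {"type":"object","properties":{"travel":{"type":"array","items":{"type":"array","items":{"type":"number"}}},"rotation":{"type":"array","items":{"type":"array","items":{"type":"number"}}},"grip":{"type":"array","items":{"type":"number"}}},"required":["travel","rotation","grip"]}

```bash
mkdir -p pics
cat > h.py <<'E'
import numpy as np, cv2
from bench import arm, optics, workorder
from scipy.spatial.transform import Rotation as Ro
def pose():
    s=arm.read_state(); return s,Ro.from_quat(s["ee_rot"]).as_matrix(),np.array(s["position"])
def grab(name):
    s,Rt,p=pose(); d=optics.get_image(name)
    if name=="wrist":
        H=np.array(d["hand_eye"]); Rw=Rt@H[:3,:3]; c=Rt@H[:3,3]+p
    else:
        Rw=np.array(d["R"]).T; c=-Rw@np.array(d["t"]).ravel()
    d["Rw"],d["c"]=Rw,c; return d
def ray(d,u,v,z):
    r=d["Rw"]@np.linalg.inv(d["camera_matrix"])@np.array([u,v,1.]); return d["c"]+r*(z-d["c"][2])/r[2]
def proj(d,X):
    q=np.array(d["camera_matrix"])@(d["Rw"].T@(np.array(X)-d["c"])); return q[:2]/q[2]
def cloud(d):
    h,w=d["depth"].shape; u,v=np.meshgrid(np.arange(w),np.arange(h))
    K=np.array(d["camera_matrix"]); z=d["depth"]
    P=np.stack([(u-K[0,2])/K[0,0]*z,(v-K[1,2])/K[1,1]*z,z],-1)
    return P@d["Rw"].T+d["c"]
E
cat > a.py <<'E'
from h import *
s,R,p=pose(); print(s); print(R)
try: print(arm.grip_depth)
except Exception as e: print(e)
for n in("top","scene"):
    d=grab(n); cv2.imwrite(f"pics/{n}0.png",cv2.resize(d["image"],(800,600)))
    np.savez(f"{n}0.npz",**{k:v for k,v in d.items()})
    print(n,d["c"],d["Rw"].round(2).tolist(),np.array(d["camera_matrix"]).tolist())
E
python3 a.py
```

```text
{'clock': 0.0, 'joints': array([-8.88398436e-01,  3.85563394e-01,  6.63199193e-03, -5.65656174e-04,
       -1.19402055e+00, -2.58591620e-01]), 'joint_vel': array([ 0.00115258,  0.00050883,  0.00189012, -0.00120883,  0.00120119,
        0.00031719]), 'joint_efforts': array([ 3.52116958e-04, -3.92287910e+01,  1.88402420e+01,  4.18617949e+00,
       -4.55171263e-03,  1.26217884e-05]), 'position': array([ 256.80259106, -569.15092783,  230.20999541]), 'ee_rot': array([-2.10218707e-01,  9.77653755e-01,  1.07987298e-03, -2.54288925e-04]), 'contact_force': array([-0.1885503 , -0.06869248, -0.05875803]), 'wrist_torque': array([ 0.01150485, -0.02862832, -0.01347449]), 'gripper_width': 85.54753710417717}
[[-9.11616061e-01 -4.11041667e-01 -9.51232047e-04]
 [-4.11042766e-01  9.11613858e-01  2.00457116e-03]
 [ 4.31940430e-05  2.21839632e-03 -9.99997538e-01]]
18.700000000000003
top [442.91321514 115.59306448 896.12356166] [[-0.02, -0.99, 0.17], [-1.0, 0.02, -0.02], [0.01, -0.17, -0.99]] [[355.4584179594783, 0.0, 255.40900580438333], [0.0, 355.4584179594783, 194.41125015766582], [0.0, 0.0, 1.0]]
scene [1217.33371637 -495.75069941  834.71582857] [[0.7, 0.45, -0.55], [0.71, -0.46, 0.53], [-0.01, -0.77, -0.64]] [[387.2922757372549, 0.0, 252.09703564960662], [0.0, 387.2922757372549, 187.5987477198452], [0.0, 0.0, 1.0]]
```

View pics/top0.png

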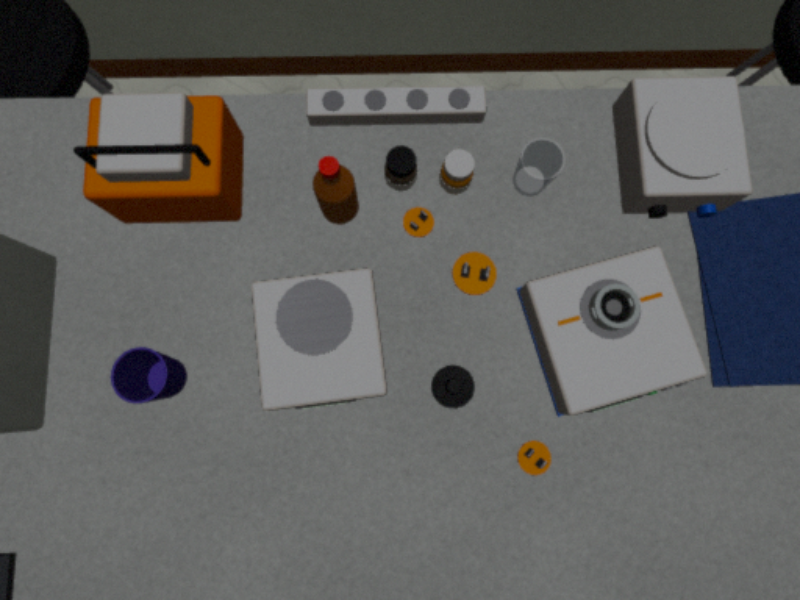

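View pics/scene0.png

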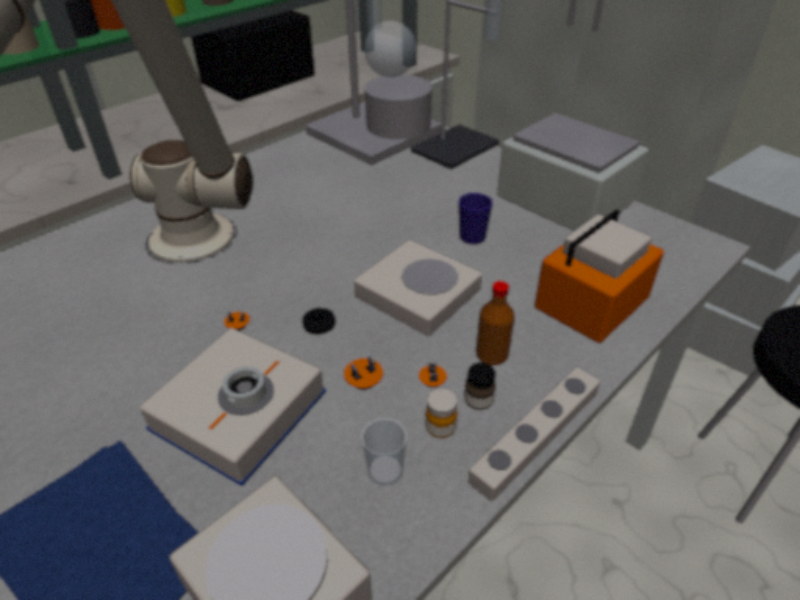

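Top view (800×600): orange candidates are the discs at (474,273), (418,222) and (534,458). The first is the largest, so it should be the 72 mm cap. The photometer collar is at (615,307), with slot bars at (568,321) and (651,297). I'll measure these and check the cap in an enlarged crop.

```bash
cat > b.py <<'E'
from h import *
d=dict(np.load("top0.npz")); im=d["image"]; hsv=cv2.cvtColor(im,cv2.COLOR_BGR2HSV)
m=cv2.inRange(hsv,(5,150,90),(22,255,255))
P=cloud(d)
n,l,st,ce=cv2.connectedComponentsWithStats(m)
for i in range(1,n):
    if st[i,4]<15: continue
    u,v=ce[i]; z=24 if st[i,4]>150 else 70
    c,_=cv2.findContours((l==i).astype(np.uint8),0,2); 
    e=cv2.minEnclosingCircle(c[0]); X=ray(d,*e[0],z)
    w=ray(d,e[0][0]+e[1]+.5,e[0][1],z)
    print(i,st[i].tolist(),ce[i].round(1),"circ",np.round(e[0],1),round(e[1],1),X.round(1),"diam",2*np.linalg.norm(w-X).round(1),"bar",ray(d,u,v,z).round(1),"depthz",np.median(P[l==i][:,2]).round(1))
c=im[145:205,270:340]; cv2.imwrite("pics/crop1.png",cv2.resize(c,(700,600),interpolation=cv2.INTER_CUBIC))
m2=cv2.inRange(hsv,(0,0,0),(180,255,70))
print("collar depth z"); print(P[185:210:2,380:410:3,2].round(0))
E
python3 b.py
```

```text
1 [53, 61, 90, 66, 1954] [112.1 103.4] circ [97.5 93.5] 53.7 [867.1 506.2  24. ] diam 281.2 bar [838.9 467.3  24. ] depthz 130.4
2 [56, 63, 8, 31, 199] [59.5 77.8] circ [59.5 78. ] 15.4 [912.3 607.4  24. ] diam 82.8 bar [913.  607.3  24. ] depthz 130.6
6 [258, 133, 20, 19, 246] [267.3 141.9] circ [267.4 141.5] 9.7 [727.7  68.1  24. ] diam 52.2 bar [726.6  68.4  24. ] depthz 18.3
7 [290, 161, 28, 28, 506] [303.2 174.8] circ [303.3 174.4] 14.0 [639.6 -19.6  24. ] diam 73.0 bar [638.6 -19.4  24. ] depthz 24.9
8 [410, 187, 13, 6, 29] [416.  189.8] circ [416.  189.5] 6.5 [ 586.5 -278.9   70. ] diam 33.4 bar [ 585.9 -278.9   70. ] depthz 72.5
9 [357, 203, 14, 5, 29] [363.4 204.7] circ [363.5 204.5] 6.7 [ 553.5 -151.    70. ] diam 33.8 bar [ 553.  -150.7   70. ] depthz 72.4
10 [331, 282, 22, 22, 304] [341.4 292.5] circ [341.4 292.7] 10.9 [348.9 -96.9  24. ] diam 54.4 bar [349.4 -96.8  24. ] depthz 18.2
collar depth z
[[ 74.  75. 101. 101.  93.  93. 101. 101.  99.  73.]
 [ 73.  98. 100.  86.  82.  87.  87.  98. 100.  71.]
 [ 87.  99.  87.  85.  85.  88.  85.  92.  99. 100.]
 [ 94. 101.  85.  84.  86.  89.  87.  86.  98.  99.]
 [ 97. 102.  86.  87.  86.  85.  85.  87.  86.  99.]
 [ 95. 103.  84.  85.  86.  89.  89.  87.  86. 101.]
 [ 96. 101.  85.  87.  87.  87.  82.  85.  88.  98.]
 [ 82.  99.  85.  87.  84.  84.  88.  85.  88. 100.]
 [ 85.  97.  86.  85.  86.  87.  85.  87.  95. 101.]
 [ 83.  97. 100.  87.  85.  85.  86.  86. 100.  99.]
 [ 78.  93.  99. 100.  84.  87.  86. 100. 100.  73.]
 [ 72.  82.  92.  99. 100. 101. 100.  99. 100.  74.]
 [ 73.  72.  82.  91. 100.  99.  99.  72.  74.  72.]]
```

View pics/crop1.png

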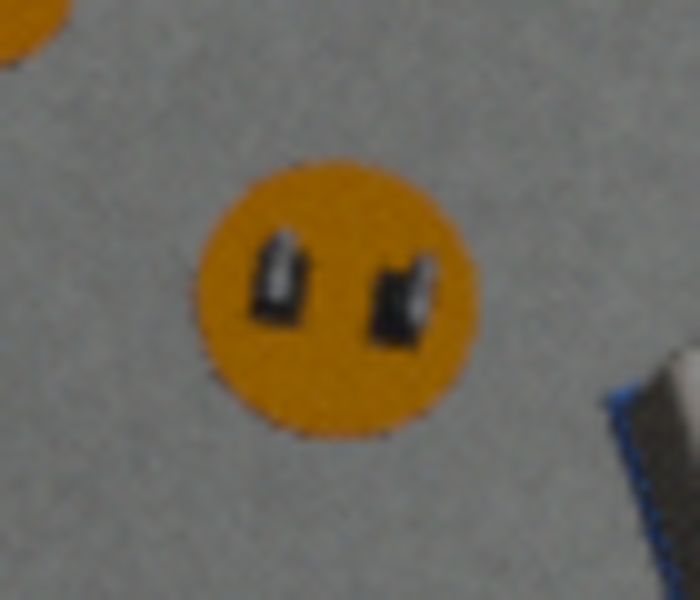

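The crop confirms it: the (474,273) disc is 73 mm across with two tabs, and the other two are about 53 mm. Next I move above the cap.

>>> play_rows(travel=[[0,0,0],[0,0,0],[0,0,0],[0,0,0],[0,0,0],[0,0,0],[-0.0143,0.0343,0],[-0.0143,0.0343,0],[-0.0143,0.0343,0],[-0.0143,0.0343,0],[-0.0143,0.0343,0],[-0.0143,0.0343,0]], rotation=[[0,0,0.105],[0,0,0.105],[0,0,0.105],[0,0,0.105],[0,0,0.105],[0,0,0.105],[0,0,0],[0,0,0],[0,0,0],[0,0,0],[0,0,0],[0,0,0]], grip=[0.6,0.6,0.6,0.6,0.6,0.6,0.6,0.6,0.6,0.6,0.6,0.6])

```text
clock: 1.1
position: [383.6, -384.1, 230.9]
ee_rot: [0.103, 0.995, 0.0, -0.0]
contact_force: [1.4, -1.1, -0.8]
gripper_width: 51.4
```

>>> play_rows(travel=[[-0.0143,0.0343,0],[-0.0143,0.0343,0],[-0.0143,0.0343,0],[-0.0143,0.0343,0],[-0.0143,0.0343,0],[-0.0143,0.0343,0],[-0.0143,0.0343,0],[-0.0143,0.0343,0],[-0.0143,0.0343,0],[-0.0143,0.0343,0],[-0.0143,0.0343,0],[-0.0143,0.0343,0]], rotation=[[0,0,0],[0,0,0],[0,0,0],[0,0,0],[0,0,0],[0,0,0],[0,0,0],[0,0,0],[0,0,0],[0,0,0],[0,0,0],[0,0,0]], grip=[0.6,0.6,0.6,0.6,0.6,0.6,0.6,0.6,0.6,0.6,0.6,0.6])

```text
clock: 2.1
position: [635.8, -16.3, 230.8]
ee_rot: [0.103, 0.995, -0.0, -0.001]
contact_force: [0.2, -0.5, -0.1]
gripper_width: 51.1
```

```bash
cat > w.py <<'E'
from h import *
import sys
s,R,p=pose(); print(s["clock"],p.round(1),s["gripper_width"],np.degrees(np.arctan2(-R[0,1],R[1,1])).round(2),s["contact_force"].round(2))
d=grab("wrist"); np.savez("w.npz",**d); cv2.imwrite(f"pics/{sys.argv[1]}.png",cv2.resize(d["image"],(800,600)))
print(np.array(d["hand_eye"]).round(3).tolist())
E
python3 w.py w1
```

```text
2.1 [635.8 -16.3 230.8] 51.130767847141065 -11.8 [ 0.2  -0.46 -0.05]
[[0.001, -0.963, -0.271, 68.252], [1.0, 0.001, 0.001, 0.195], [-0.001, -0.271, 0.963, -142.858], [0.0, 0.0, 0.0, 1.0]]
```

View pics/w1.png

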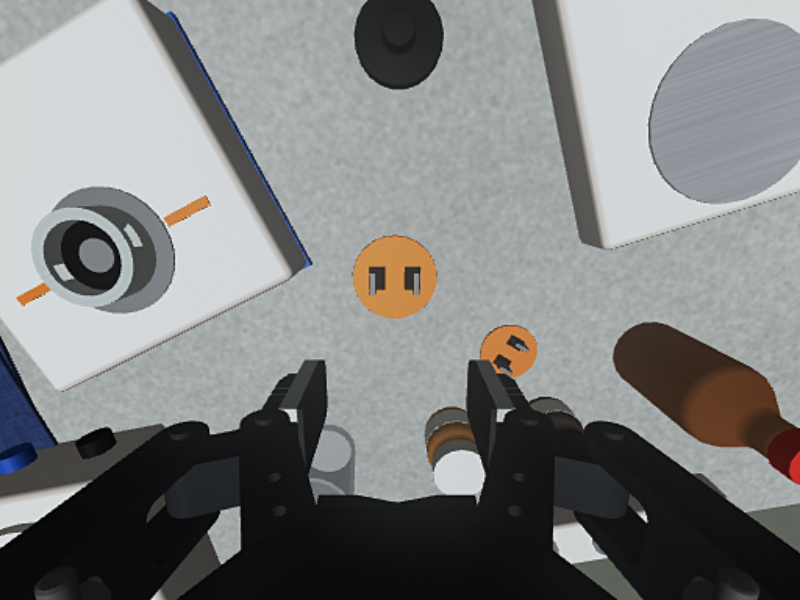

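The wrist view shows the cap at (395,277) with its tabs along the jaw direction, the collar at (80,258), and slot bars at (187,212) and (33,294). I'll measure from this.

```bash
cat > m.py <<'E'
from h import *
d=dict(np.load("w.npz")); im=d["image"]; hsv=cv2.cvtColor(im,cv2.COLOR_BGR2HSV); P=cloud(d)
m=cv2.inRange(hsv,(5,110,90),(22,255,255)); n,l,st,ce=cv2.connectedComponentsWithStats(m)
for i in range(1,n):
    if st[i,4]<40: continue
    c,_=cv2.findContours((l==i).astype(np.uint8),0,1); h=cv2.convexHull(c[0])[:,0]
    z=24 if st[i,4]>1500 else 70
    w=np.array([ray(d,*q,z)[:2] for q in h],np.float32)
    (cx,cy),r=cv2.minEnclosingCircle(w); el=cv2.fitEllipse(w) if len(w)>5 else 0
    print(st[i].tolist(),ce[i].round(1),"c",round(cx,1),round(cy,1),"r",round(r,1),"el",el,"bar",ray(d,*ce[i],70).round(1),"z",np.median(P[l==i][:,2]).round(1))
    if st[i,4]>1500:
        x,y,ww,hh=st[i,:4]; Q=P[y:y+hh,x:x+ww].reshape(-1,3); Q=Q[Q[:,2]>40]
        print("tab tops",len(Q)); 
        if len(Q)>5:
            q=Q[:,:2]; ev,V=np.linalg.eigh(np.cov(q.T)); print(q.mean(0),V[:,1],ev, "zmax",Q[:,2].max())
q=P[(P[...,2]>93)&(P[...,2]<112)&(np.hypot(P[...,0]-570,P[...,1]+215)<45)]
if len(q): 
    (cx,cy),r=cv2.minEnclosingCircle(q[:,:2].astype(np.float32)); print("collar",cx,cy,r,"z",np.percentile(q[:,2],[10,50,90]))
E
python3 m.py
```

```text
[105, 125, 29, 20, 196] [119.3 134.6] c 553.2 -150.7 r 17.5 el ((553.928955078125, -150.50706481933594), (7.622716426849365, 44.938777923583984), 14.60781192779541) bar [ 554.  -150.4   70. ] z 71.3
[226, 151, 54, 53, 1912] [252.2 176.6] c 640.6 -18.5 r 35.8 el ((640.613525390625, -18.624277114868164), (71.01580047607422, 71.18075561523438), 86.83963775634766) bar [630.1 -16.3  70. ] z 24.2
tab tops 156
[634.37931054 -17.39294999] [-0.96268465  0.2706257 ] [283.53048694 401.7537636 ] zmax 373.7395729855051
[11, 181, 22, 14, 127] [ 21.1 187.7] c 589.0 -282.4 r 13.6 el ((587.6083374023438, -280.9009094238281), (7.123838424682617, 40.19451904296875), 14.176726341247559) bar [ 588.1 -282.6   70. ] z 71.3
[307, 208, 37, 34, 738] [325.7 223.1] c 706.7 58.1 r 22.1 el ((706.3713989257812, 58.32822036743164), (42.66878128051758, 44.20201873779297), 133.9332733154297) bar [704.4  59.1  70. ] z 17.6
[440, 238, 56, 48, 1622] [463.8 260.8] c 829.7 263.0 r 41.0 el ((828.7597045898438, 262.5541076660156), (77.52085876464844, 80.3169937133789), 117.67121124267578) bar [790.5 222.9  70. ] z 119.0
tab tops 2559
[753.05235418 186.81128042] [-0.72335052 -0.69048101] [191.36939325 347.51793042] zmax 373.7395729855051
[274, 274, 30, 24, 193] [285.3 280.6] c 781.5 -0.1 r 22.7 el ((781.5663452148438, -0.6123455762863159), (33.661983489990234, 43.68080520629883), 31.749513626098633) bar [772.7  -2.5  70. ] z 43.8
collar 569.9186401367188 -213.81036376953125 33.98819351196289 z [95.57688759 98.71241634 99.7113971 ]
```

```bash
cat > f.py <<'E'
from h import *
d=dict(np.load("w.npz")); s,R,p=pose(); T=(cloud(d)-p)@R
q=T[(abs(T[...,0])<14)&(abs(T[...,1])<70)&(T[...,2]<15)&(d["depth"]>0)]
for sg in(1,-1):
    k=q[q[:,1]*sg>0]; b=k[k[:,2]>k[:,2].max()-4]; print(sg,k[:,2].max(),np.percentile(k[:,2],[50,90,99]),b.mean(0),np.abs(b[:,1]).min(),np.abs(b[:,1]).max())
c=np.array([640.6,-18.6,p[2]]); print("tool move to cap",(R.T@(c-p)).round(1))
E
python3 f.py
```

```text
1 -4.395590044183054 [-76.11531237 -41.07790931 -12.31090954] [ 3.23828595 20.52173449 -6.72722469] 20.250709784583453 20.79912913596555
-1 -3.9043218318378816 [-79.13108377 -41.72918718 -12.40358651] [  3.23908931 -30.72062142  -6.3704431 ] 30.44740107963539 31.00546599448366
tool move to cap [-2.3 -6.7 -0. ]
```

```bash
python3 w.py w2; python3 m.py | grep -E "c (5|6)|collar"; python3 f.py
```

```text
2.15 [639.6 -11.6 229.9] 51.48586670261331 -11.54 [4.06 1.35 1.37]
[[0.001, -0.963, -0.271, 68.25], [1.0, 0.001, 0.001, 0.193], [-0.001, -0.271, 0.963, -142.857], [0.0, 0.0, 0.0, 1.0]]
[99, 122, 29, 19, 200] [113.2 131.1] c 554.6 -150.5 r 17.5 el ((554.205810546875, -151.14874267578125), (7.738834381103516, 42.92905044555664), 14.327821731567383) bar [ 554.  -150.5   70. ] z 71.3
[221, 148, 54, 54, 1927] [247.9 174.1] c 640.7 -18.6 r 35.9 el ((640.5921630859375, -18.679922103881836), (70.84741973876953, 71.41675567626953), 88.04727172851562) bar [630.5 -15.7  70. ] z 24.2
[3, 178, 23, 14, 129] [ 14.  184.4] c 588.4 -283.3 r 13.7 el ((588.43505859375, -283.31732177734375), (7.122051239013672, 46.71853256225586), 13.322937965393066) bar [ 588.3 -283.2   70. ] z 71.3
collar 570.9476928710938 -214.18991088867188 34.0995979309082 z [95.55764177 98.69969215 99.77253743]
1 -3.3957265225392903 [-77.96285776 -49.5983373  -13.34581079] [-0.75630044 28.59765469 -5.61283728] 28.349693361660798 28.918737339872603
-1 -3.0047688705319127 [-75.94716789 -47.43605909 -12.65265084] [ -1.13577543 -22.66318592  -5.59371627] 22.387160901858746 22.880428742733393
tool move to cap [-4. -4. -0.]
```

>>> play_rows(travel=[[-0.004,-0.004,0.03],[0,0,0.035],[0,0,0.035],[0,0,0.03],[0,0,0.02],[0,0,0],[0,0,0]], rotation=[[0,0,0],[0,0,0],[0,0,0],[0,0,0],[0,0,0],[0,0,0],[0,0,0]], grip=[0.6,0.6,0.6,0.6,0.6,0.6,0.6])

```text
clock: 2.78
position: [637.7, -23.4, 80.4]
ee_rot: [0.103, 0.995, -0.001, -0.001]
contact_force: [0.5, 0.3, 0.3]
gripper_width: 51.2
```

```bash
python3 w.py w3; python3 m.py | grep -E "c 6"; python3 f.py
```

```text
2.7833 [637.7 -23.4  80.4] 51.22045536693023 -11.82 [0.47 0.32 0.29]
[[0.001, -0.963, -0.271, 68.252], [1.0, 0.001, 0.001, 0.195], [-0.001, -0.271, 0.963, -142.859], [0.0, 0.0, 0.0, 1.0]]
[215, 168, 91, 87, 5137] [259.6 209.9] c 640.6 -19.0 r 35.9 el ((640.60400390625, -18.899202346801758), (71.34087371826172, 71.39220428466797), 121.6219482421875) bar [622.8 -16.3  70. ] z 24.3
[354, 260, 52, 18, 494] [377.3 267.9] c 681.3 50.9 r 16.6 el ((678.4093017578125, 51.57506561279297), (13.395733833312988, 33.04122543334961), 166.0521697998047) bar [676.5  49.9  70. ] z 17.6
1 -0.2508208938859906 [-74.98716018 -46.50081486 -10.82472465] [ 2.63441522 25.4116294  -2.88991916] 25.234422684882734 25.777346390237593
-1 -1.3794263004810234 [-75.04556722 -46.55809912 -10.99205119] [  2.20341167 -25.88814015  -3.42284561] 25.71444976295888 26.14163022622072
tool move to cap [-0.6  4.8 -0. ]
```

View pics/w3.png

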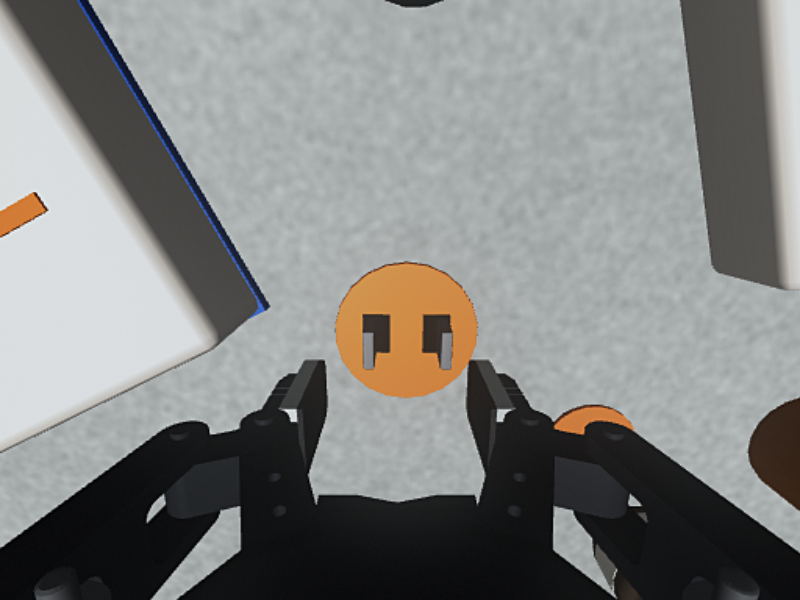

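>>> play_rows(travel=[[-0.0006,0.0048,0],[0,0,0.02],[0,0,0.02],[0,0,0.008],[0,0,0],[0,0,0]], rotation=[[0,0,0],[0,0,0],[0,0,0],[0,0,0],[0,0,0],[0,0,0]], grip=[0.6,0.6,0.6,0.6,0.52,0.52])

```text
clock: 3.33
position: [640.9, -18.1, 34.5]
ee_rot: [0.103, 0.995, 0.0, 0.001]
contact_force: [-0.4, -0.4, -0.1]
gripper_width: 44.7
```

>>> play_rows(travel=[[0,0,0.002],[0,0,0],[0,0,0]], rotation=[[0,0,0],[0,0,0],[0,0,0]], grip=[0.52,0.52,0.52])

```text
clock: 3.58
position: [640.7, -18.1, 32.4]
ee_rot: [0.103, 0.995, 0.0, 0.001]
contact_force: [-0.4, 0.0, -0.3]
gripper_width: 44.5
```

>>> play_rows(travel=[[0,0,0.002],[0,0,0],[0,0,0]], rotation=[[0,0,0],[0,0,0],[0,0,0]], grip=[0.52,0.52,0.52])

```text
clock: 3.83
position: [640.0, -18.2, 29.4]
ee_rot: [0.103, 0.995, -0.0, -0.0]
contact_force: [-0.4, 0.5, -0.0]
gripper_width: 44.3
```

>>> play_rows(travel=[[0,0,0.002],[0,0,0],[0,0,0.001],[0,0,0]], rotation=[[0,0,0],[0,0,0],[0,0,0],[0,0,0]], grip=[0.52,0.52,0.52,0.52])

```text
clock: 4.17
position: [639.9, -18.2, 26.0]
ee_rot: [0.103, 0.995, -0.0, -0.0]
contact_force: [0.2, 1.0, -0.6]
gripper_width: 44.4
```

>>> play_rows(travel=[[0,0,0.001],[0,0,0]], rotation=[[0,0,0],[0,0,0]], grip=[0.52,0.52])

```text
clock: 4.33
position: [640.0, -18.2, 25.1]
ee_rot: [0.103, 0.995, -0.0, -0.0]
contact_force: [-0.6, -0.2, -0.3]
gripper_width: 44.1
```

>>> play_rows(travel=[[0,0,0],[0,0,0],[0,0,0],[0,0,0],[0,0,0],[0,0,0]], rotation=[[0,0,0],[0,0,0],[0,0,0],[0,0,0],[0,0,0],[0,0,0]], grip=[0.45,0.4,0.36,0.33,0.33,0.33])

```text
clock: 4.83
position: [640.2, -18.2, 26.3]
ee_rot: [0.103, 0.995, -0.0, 0.0]
contact_force: [-2.3, -0.2, 5.8]
gripper_width: 28.4
```

>>> play_rows(travel=[[0,0,0],[0,0,0],[0,0,-0.005],[0,0,-0.02],[0,0,-0.03],[0,0,-0.03],[0,0,-0.03],[0,0,-0.03],[0,0,-0.02],[0,0,0]], rotation=[[0,0,0],[0,0,0],[0,0,0],[0,0,0],[0,0,0],[0,0,0],[0,0,0],[0,0,0],[0,0,0],[0,0,0]], grip=[0.25,0.25,0.25,0.25,0.25,0.25,0.25,0.25,0.25,0.25])

```text
clock: 5.67
position: [642.8, -18.1, 195.9]
ee_rot: [0.103, 0.995, 0.001, 0.005]
contact_force: [0.4, -0.6, -0.3]
gripper_width: 24.0
```

>>> play_rows(travel=[[0,0,0],[0,0,0],[0,0,0],[0,0,0],[0.01,-0.029,0],[0.01,-0.029,0],[0.01,-0.029,0],[0.01,-0.029,0],[0.01,-0.029,0],[0.01,-0.029,0],[0,0,0],[0,0,0]], rotation=[[0,0,-0.115],[0,0,-0.115],[0,0,-0.115],[0,0,-0.115],[0,0,0],[0,0,0],[0,0,0],[0,0,0],[0,0,0],[0,0,0],[0,0,0],[0,0,0]], grip=[0.25,0.25,0.25,0.25,0.25,0.25,0.25,0.25,0.25,0.25,0.25,0.25])

```text
clock: 6.67
position: [624.6, -203.2, 188.3]
ee_rot: [-0.125, 0.992, 0.001, -0.001]
contact_force: [0.9, -0.6, -1.6]
gripper_width: 24.0
```

>>> play_rows(travel=[[0,0,0]], rotation=[[0,0,0]], grip=[0.25])

```text
clock: 6.75
position: [625.1, -201.5, 188.9]
ee_rot: [-0.126, 0.992, 0.001, -0.001]
contact_force: [-0.8, -0.0, -1.1]
gripper_width: 24.1
```

```bash
python3 w.py w4; python3 m.py | grep -E "c (5|6)|collar"
```

```text
6.75 [ 625.1 -201.5  188.9] 24.119314300140594 14.5 [-0.76 -0.03 -1.15]
[[0.001, -0.963, -0.271, 68.206], [1.0, 0.001, 0.001, -0.0], [-0.001, -0.271, 0.963, -142.858], [0.0, 0.0, 0.0, 1.0]]
[167, 130, 37, 7, 259] [185. 133.] c 586.9 -278.4 r 17.5 el 0 bar [ 586.8 -278.4   70. ] z 71.4
[306, 130, 38, 8, 296] [324.2 133.5] c 554.0 -149.8 r 17.7 el ((554.3921508789062, -149.80723571777344), (19.39080047607422, 35.999534606933594), 15.009830474853516) bar [ 554. -150.   70.] z 71.6
[194, 181, 120, 112, 6903] [253.7 228.5] c 698.4 -181.9 r 75.7 el ((698.6744384765625, -181.8649444580078), (149.15835571289062, 150.60260009765625), 104.22859191894531) bar [ 665.  -190.6   70. ] z 185.7
collar 570.3597412109375 -214.09225463867188 33.166168212890625 z [98.09610806 99.11138618 99.95768437]
```

View pics/w4.png

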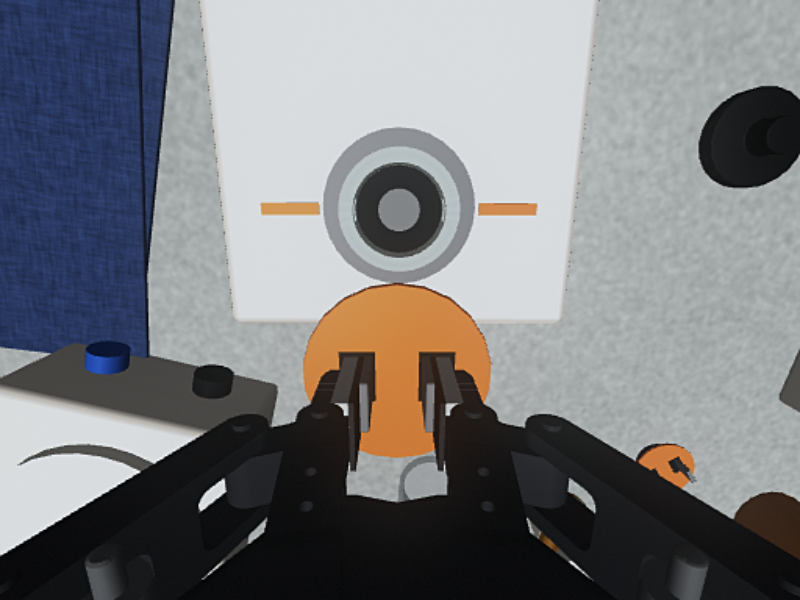

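The cap is held level and centred, at about (397,370). The collar is at (399,210), with both slot bars horizontal and symmetric at (290,209) and (507,209). Next I find the cap's offset from the port.

```bash
cat > c.py <<'E'
from h import *
import sys
d=dict(np.load("w.npz")); s,R,p=pose(); hsv=cv2.cvtColor(d["image"],cv2.COLOR_BGR2HSV)
H=np.array(d["hand_eye"]); p=d["c"]-R@H[:3,3]
m=cv2.inRange(hsv,(5,110,90),(22,255,255)); n,l,st,ce=cv2.connectedComponentsWithStats(m)
i=1+np.argmax(st[1:,4]); P=cloud(d)[(l==i)]; T=(P-p)@R
A=np.c_[T[:,:2],np.ones(len(T))]; ok=np.ones(len(T),bool)
for _ in range(4):
    k=np.linalg.lstsq(A[ok],T[ok,2],rcond=None)[0]; ok=abs(A@k-T[:,2])<1.5
print("plane in tool (slopes,offset)",k,ok.mean())
c,_=cv2.findContours((l==i).astype(np.uint8),0,1); h=cv2.convexHull(max(c,key=cv2.contourArea))[:,0]
z=(p+R@[0,0,k[2]])[2]
w=np.array([ray(d,*q,z)[:2] for q in h],np.float32)
e=cv2.fitEllipse(w); cc,r=cv2.minEnclosingCircle(w); print("disc top z",z,"ell",e,"circ",cc,r)
port=np.array([570.4,-214.2]); D=np.r_[port-np.array(cc),0]; print("tool move to port",(R.T@D).round(1),"TCP",p.round(1),"cap in tool",(R.T@np.r_[np.array(cc)-p[:2],0]).round(1))
E
python3 c.py; python3 -c "
from h import *; s,R,p=pose(); print(s['clock'],p,s['contact_force'])"
```

```text
plane in tool (slopes,offset) [-3.75363335e-03 -5.60479514e-04  3.22428717e+00] 0.9797189627698102
disc top z 185.71063898795092 ell ((625.5112915039062, -201.19046020507812), (70.81360626220703, 71.49923706054688), 104.22840118408203) circ (625.4006958007812, -201.1876220703125) 35.93924331665039
tool move to port [56.5  1.2  0.1] TCP [ 625.2 -201.4  188.9] cap in tool [-0.3  0.2 -0. ]
6.8 [ 625.4032577  -200.93008864  189.27421351] [ 0.45004215 -0.68534968 -1.03960567]
```

>>> play_rows(travel=[[0.02,0.0012,0],[0.02,0,0],[0.0165,0,0],[0,0,0.02],[0,0,0.02],[0,0,0.014],[0,0,0],[0,0,0],[0,0,0]], rotation=[[0,0,0],[0,0,0],[0,0,0],[0,0,0],[0,0,0],[0,0,0],[0,0,0],[0,0,0],[0,0,0]], grip=[0.25,0.25,0.25,0.25,0.25,0.25,0.25,0.25,0.25])

```text
clock: 7.55
position: [571.7, -214.2, 137.3]
ee_rot: [-0.127, 0.992, -0.0, 0.001]
contact_force: [0.9, 0.4, -0.9]
gripper_width: 24.2
```

```bash
python3 w.py w5; python3 c.py; python3 m.py | grep -E "c (5|6)"; python3 -c "
from h import *
for i in range(3):
  s,R,p=pose(); print(s['clock'],p,s['contact_force']); optics.get_image('wrist')"
```

```text
7.55 [ 571.7 -214.2  137.3] 24.181189673955213 14.64 [ 0.9   0.44 -0.89]
[[0.001, -0.963, -0.271, 68.206], [1.0, 0.001, 0.001, -0.002], [-0.001, -0.271, 0.963, -142.857], [0.0, 0.0, 0.0, 1.0]]
plane in tool (slopes,offset) [-1.70106155e-03 -4.37112147e-04  3.22811894e+00] 0.9825870646766169
disc top z 134.14705707379667 ell ((572.2533569335938, -213.83470153808594), (70.82659912109375, 71.24868774414062), 113.71101379394531) circ (572.2750244140625, -213.9054718017578) 35.721893310546875
tool move to port [ 1.9  0.2 -0. ] TCP [ 571.8 -214.2  137.4] cap in tool [-0.5  0.2  0. ]
[194, 182, 120, 111, 6834] [253.6 228.5] c 622.7 -200.8 r 62.7 el ((622.6688232421875, -200.63519287109375), (124.28521728515625, 125.02589416503906), 113.7101821899414) bar [ 591.1 -209.    70. ] z 134.1
[152, 201, 43, 8, 342] [173.1 204.5] c 586.5 -278.6 r 17.5 el 0 bar [ 587.3 -278.3   70. ] z 71.4
[313, 201, 44, 9, 385] [334.7 205. ] c 554.9 -149.6 r 17.7 el ((554.1582641601562, -149.92138671875), (20.54829978942871, 35.915916442871094), 13.156838417053223) bar [ 554.  -149.8   70. ] z 71.3
7.6 [ 571.82280063 -214.3399729   137.64778706] [-0.45923516  0.14187524 -1.82809377]
7.65 [ 571.73695047 -214.45688706  137.67603276] [ 0.32056534 -0.18977477 -1.268447  ]
7.7 [ 571.55335812 -214.57182662  137.58310939] [-0.71098222 -0.52596406 -1.24543266]
```

View pics/w5.png

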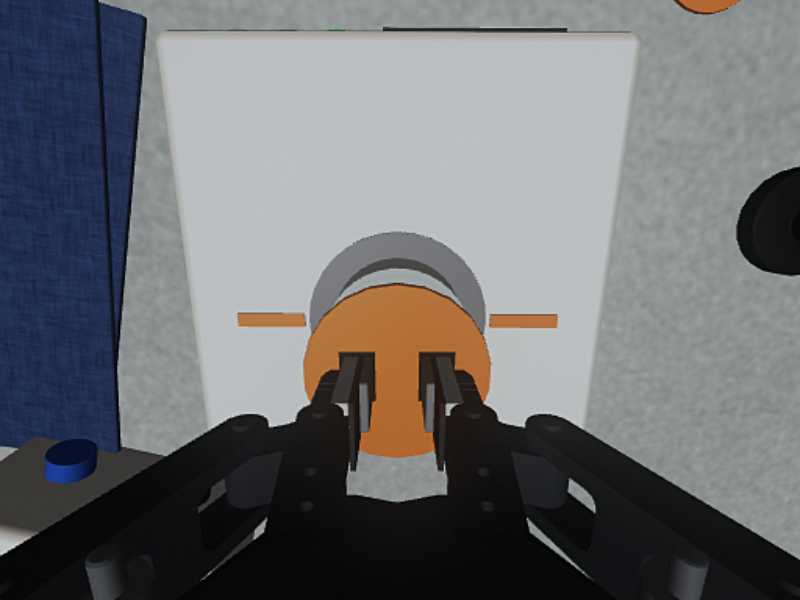

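>>> play_rows(travel=[[0.0015,0,0.004],[0,0,0.004],[0,0,0],[0,0,0]], rotation=[[0,0,0],[0,0,0],[0,0,0],[0,0,0]], grip=[0.25,0.25,0.25,0.25])

```text
clock: 8.08
position: [568.8, -215.2, 127.8]
ee_rot: [-0.126, 0.992, 0.0, -0.001]
contact_force: [0.4, 0.4, -0.6]
gripper_width: 24.0
```

>>> play_rows(travel=[[0,0,0.0015],[0,0,0.0015],[0,0,0]], rotation=[[0,0,0],[0,0,0],[0,0,0]], grip=[0.25,0.25,0.25])

```text
clock: 8.33
position: [569.0, -215.1, 124.9]
ee_rot: [-0.126, 0.992, 0.0, -0.0]
contact_force: [0.3, -0.3, -0.2]
gripper_width: 23.5
```

>>> play_rows(travel=[[0,0,0.001],[0,0,0.001],[0,0,0]], rotation=[[0,0,0],[0,0,0],[0,0,0]], grip=[0.25,0.25,0.25])

```text
clock: 8.58
position: [569.1, -215.1, 123.1]
ee_rot: [-0.127, 0.992, 0.0, -0.0]
contact_force: [0.3, -0.4, -0.8]
gripper_width: 24.3
```

>>> play_rows(travel=[[-0.001,0.0004,0],[0,0,0],[0,0,0]], rotation=[[0,0,0],[0,0,0],[0,0,0]], grip=[0.25,0.25,0.25])

```text
clock: 8.83
position: [570.2, -214.5, 123.4]
ee_rot: [-0.127, 0.992, -0.0, 0.0]
contact_force: [0.3, -0.2, -0.9]
gripper_width: 24.3
```

```bash
python3 w.py w6; python3 c.py; python3 m.py | grep -E "c (5|6)"
```

```text
8.8333 [ 570.2 -214.5  123.4] 24.321292119404248 14.55 [ 0.33 -0.18 -0.89]
[[0.001, -0.963, -0.271, 68.206], [1.0, 0.001, 0.001, -0.001], [-0.001, -0.271, 0.963, -142.858], [0.0, 0.0, 0.0, 1.0]]
plane in tool (slopes,offset) [-1.58080396e-03 -4.89088191e-04  3.15844429e+00] 0.9803519061583578
disc top z 120.19776905674189 ell ((570.72314453125, -214.09518432617188), (70.86506652832031, 71.10845947265625), 117.63341522216797) circ (570.7012939453125, -214.08494567871094) 35.723899841308594
tool move to port [ 0.3 -0.  -0. ] TCP [ 570.2 -214.4  123.4] cap in tool [-0.6  0.2  0. ]
[194, 182, 120, 111, 6820] [253.7 228.5] c 614.5 -202.6 r 59.3 el ((614.5768432617188, -202.5781707763672), (117.55431365966797, 117.95811462402344), 117.63394927978516) bar [ 583.8 -210.7   70. ] z 120.2
[145, 208, 46, 9, 408] [167.7 212. ] c 587.1 -278.4 r 17.5 el ((587.34765625, -278.4377136230469), (27.06405258178711, 35.11379623413086), 13.42293930053711) bar [ 587.2 -278.4   70. ] z 71.4
[317, 208, 46, 9, 385] [338.8 212.3] c 553.8 -149.8 r 17.8 el ((554.4735717773438, -151.4022216796875), (7.620077133178711, 52.44029235839844), 14.403105735778809) bar [ 554.1 -150.3   70. ] z 71.5
```

>>> play_rows(travel=[[0,0,0.001],[0,0,0.001],[0,0,0.001],[0,0,0]], rotation=[[0,0,0],[0,0,0],[0,0,0],[0,0,0]], grip=[0.25,0.25,0.25,0.25])

```text
clock: 9.22
position: [569.9, -214.4, 120.0]
ee_rot: [-0.127, 0.992, 0.0, -0.0]
contact_force: [-0.6, -0.1, -1.7]
gripper_width: 24.3
```

>>> play_rows(travel=[[0,0,0.001],[0,0,0.001],[0,0,0.001],[0,0,0]], rotation=[[0,0,0],[0,0,0],[0,0,0],[0,0,0]], grip=[0.25,0.25,0.25,0.25])

```text
clock: 9.55
position: [569.9, -214.4, 117.0]
ee_rot: [-0.127, 0.992, 0.0, -0.0]
contact_force: [-0.7, 0.8, -0.6]
gripper_width: 24.1
```

>>> play_rows(travel=[[0,0,0.001],[0,0,0.001],[0,0,0.001],[0,0,0]], rotation=[[0,0,0],[0,0,0],[0,0,0],[0,0,0]], grip=[0.25,0.25,0.25,0.25])

```text
clock: 9.88
position: [569.9, -214.4, 114.0]
ee_rot: [-0.127, 0.992, 0.0, -0.0]
contact_force: [0.5, 0.8, -2.4]
gripper_width: 24.1
```

>>> play_rows(travel=[[0,0,0.001],[0,0,0.001],[0,0,0]], rotation=[[0,0,0],[0,0,0],[0,0,0]], grip=[0.25,0.25,0.25])

```text
clock: 10.13
position: [570.2, -214.5, 112.4]
ee_rot: [-0.127, 0.992, -0.0, 0.0]
contact_force: [-1.1, 0.2, -1.8]
gripper_width: 24.1
```

>>> play_rows(travel=[[0,0,0.001],[0,0,0.001],[0,0,0]], rotation=[[0,0,0],[0,0,0],[0,0,0]], grip=[0.25,0.25,0.25])

```text
clock: 10.38
position: [570.2, -214.5, 110.8]
ee_rot: [-0.127, 0.992, -0.0, 0.0]
contact_force: [-1.6, 0.9, 3.8]
gripper_width: 23.9
```

>>> play_rows(travel=[[0,0,0.001],[0,0,0.0005],[0,0,0]], rotation=[[0,0,0],[0,0,0],[0,0,0]], grip=[0.25,0.25,0.25])

```text
clock: 10.63
position: [570.2, -214.5, 109.5]
ee_rot: [-0.127, 0.992, -0.0, 0.0]
contact_force: [-2.2, 0.9, 6.7]
gripper_width: 24.3
```

>>> play_rows(travel=[[0,0,0.001],[0,0,0.0005],[0,0,0]], rotation=[[0,0,0],[0,0,0],[0,0,0]], grip=[0.25,0.25,0.25])

```text
clock: 10.88
position: [570.3, -214.5, 108.5]
ee_rot: [-0.127, 0.992, -0.0, 0.0]
contact_force: [-2.9, 2.3, 7.5]
gripper_width: 24.2
```

>>> play_rows(travel=[[0,0,0.001],[0,0,0],[0,0,0]], rotation=[[0,0,0],[0,0,0],[0,0,0]], grip=[0.25,0.25,0.25])

```text
clock: 11.13
position: [570.3, -214.6, 107.9]
ee_rot: [-0.127, 0.992, -0.0, 0.0]
contact_force: [-3.1, 2.0, 9.8]
gripper_width: 24.2
```

>>> play_rows(travel=[[0,0,0.001],[0,0,0],[0,0,0]], rotation=[[0,0,0],[0,0,0],[0,0,0]], grip=[0.25,0.25,0.25])

```text
clock: 11.38
position: [570.3, -214.5, 107.2]
ee_rot: [-0.127, 0.992, -0.0, 0.0]
contact_force: [-3.5, 2.4, 11.4]
gripper_width: 24.0
```

>>> play_rows(travel=[[0,0,0],[0,0,0.0003],[0,0,0]], rotation=[[0,0,0],[0,0,0],[0,0,0]], grip=[0.3,0.33,0.34])

```text
clock: 11.63
position: [570.3, -214.7, 106.7]
ee_rot: [-0.127, 0.992, -0.001, 0.0]
contact_force: [-3.3, 1.7, 8.2]
gripper_width: 29.0
```

>>> play_rows(travel=[[0,0,0.001],[0,0,0]], rotation=[[0,0,0],[0,0,0]], grip=[0.345,0.345])

```text
clock: 11.8
position: [570.4, -214.9, 105.9]
ee_rot: [-0.127, 0.992, -0.001, 0.001]
contact_force: [-3.1, 1.1, 11.2]
gripper_width: 29.4
```

>>> play_rows(travel=[[0,0,0.0004],[0,0,0.0003],[0,0,0]], rotation=[[0,0,0],[0,0,0],[0,0,0]], grip=[0.365,0.385,0.385])

```text
clock: 12.05
position: [570.9, -215.0, 105.1]
ee_rot: [-0.127, 0.992, -0.001, 0.001]
contact_force: [-1.3, 0.5, 7.1]
gripper_width: 32.7
```

>>> play_rows(travel=[[0,0,0.0012],[0,0,0]], rotation=[[0,0,0],[0,0,0]], grip=[0.385,0.385])

```text
clock: 12.22
position: [571.0, -215.1, 104.0]
ee_rot: [-0.127, 0.992, -0.001, 0.001]
contact_force: [-1.8, 0.9, 8.8]
gripper_width: 33.0
```

>>> play_rows(travel=[[0,0,0.0008],[0,0,0]], rotation=[[0,0,0],[0,0,0]], grip=[0.385,0.385])

```text
clock: 12.38
position: [571.0, -215.1, 103.4]
ee_rot: [-0.127, 0.992, -0.001, 0.001]
contact_force: [-2.7, 0.9, 10.8]
gripper_width: 33.1
```

>>> play_rows(travel=[[0,0,0.0005],[0,0,0.0003],[0,0,0]], rotation=[[0,0,0],[0,0,0],[0,0,0]], grip=[0.41,0.43,0.43])

```text
clock: 12.63
position: [571.2, -215.4, 102.9]
ee_rot: [-0.127, 0.992, -0.001, 0.001]
contact_force: [-2.9, -0.9, 9.9]
gripper_width: 36.7
```

>>> play_rows(travel=[[0,0,0.0005],[0,0,0.0003],[0,0,0]], rotation=[[0,0,0],[0,0,0],[0,0,0]], grip=[0.46,0.49,0.49])

```text
clock: 12.88
position: [571.2, -215.2, 102.1]
ee_rot: [-0.127, 0.992, -0.001, 0.001]
contact_force: [-2.1, -0.0, 9.7]
gripper_width: 42.0
```

>>> play_rows(travel=[[0,0,-0.001],[0,0,-0.001],[0,0,-0.002],[0,0,-0.002],[0,0,-0.005],[0,0,0]], rotation=[[0,0,0],[0,0,0],[0,0,0],[0,0,0],[0,0,0],[0,0,0]], grip=[0.5,0.53,0.56,0.58,0.58,0.58])

```text
clock: 13.38
position: [570.5, -214.5, 111.3]
ee_rot: [-0.127, 0.992, -0.0, 0.0]
contact_force: [-0.4, 0.0, 0.6]
gripper_width: 49.0
```

>>> play_rows(travel=[[0,0,-0.01],[0,0,-0.02],[0,0,-0.03],[0,0,-0.03],[-0.02,0,0],[-0.02,0,0],[-0.02,0,0],[0,0,0],[0,0,0]], rotation=[[0,0,0],[0,0,0],[0,0,0],[0,0,0],[0,0,0],[0,0,0],[0,0,0],[0,0,0],[0,0,0]], grip=[0.58,0.58,0.58,0.58,0.58,0.58,0.58,0.58,0.58])

```text
clock: 14.13
position: [628.6, -199.0, 200.4]
ee_rot: [-0.127, 0.992, 0.0, -0.0]
contact_force: [-1.1, 0.5, -0.0]
gripper_width: 49.6
```

```bash
python3 w.py w7; python3 c.py; python3 m.py | grep -E "c (5|6)"
cat > t.py <<'E'
from h import *
d=dict(np.load("w.npz"));P=cloud(d);q=P[(np.hypot(P[...,0]-570.5,P[...,1]+214.1)<38)]
print("heights hist",np.histogram(q[:,2],bins=np.arange(68,160,4)))
print("box",np.median(P[(abs(P[...,2]-71)<5)][:,2]))
E
python3 t.py
```

```text
14.1333 [ 628.6 -199.   200.4] 49.59733789021299 14.58 [-1.13  0.5  -0.02]
[[0.001, -0.963, -0.271, 68.206], [1.0, 0.001, 0.001, -0.001], [-0.001, -0.271, 0.963, -142.858], [0.0, 0.0, 0.0, 1.0]]
plane in tool (slopes,offset) [8.06263156e-04 2.15687787e-05 9.41723460e+01] 0.9698807780798996
disc top z 106.2443097101301 ell ((570.942626953125, -214.08096313476562), (71.05323791503906, 71.18716430664062), 94.33968353271484) circ (570.950439453125, -214.08163452148438) 35.74851608276367
tool move to port [0.6 0.  0. ] TCP [ 628.5 -199.   200.4] cap in tool [59.5 -0.1  0.1]
[212, 86, 83, 86, 4781] [253.3 128.3] c 573.8 -213.4 r 48.1 el ((573.823486328125, -213.3513641357422), (95.7008056640625, 95.88117980957031), 94.34255981445312) bar [ 570.3 -214.2   70. ] z 106.3
[169, 125, 36, 7, 249] [186.3 128. ] c 588.1 -277.9 r 17.5 el 0 bar [ 586.7 -278.3   70. ] z 71.5
[303, 126, 36, 7, 250] [320.4 129. ] c 553.3 -149.9 r 17.5 el 0 bar [ 554.1 -149.8   70. ] z 71.5
[411, 277, 27, 19, 230] [425.6 283.5] c 694.3 24.9 r 19.3 el ((691.51416015625, 26.273807525634766), (16.460474014282227, 40.35736846923828), 164.903076171875) bar [689.5  24.6  70. ] z 17.8
heights hist (array([   0,    0,    0,    0,    0,    0,    0,    0,    3, 5136,   38,
         23,    6,   14,   28,  297,    0,    0,    0,    0,    0,    0]), array([ 68,  72,  76,  80,  84,  88,  92,  96, 100, 104, 108, 112, 116,
       120, 124, 128, 132, 136, 140, 144, 148, 152, 156]))
box 70.2873558454659
```

View pics/w7.png

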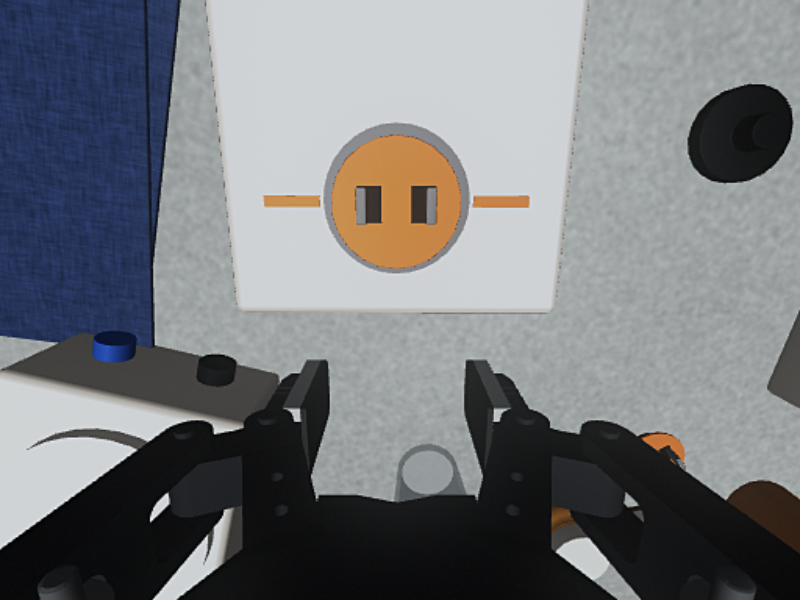

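Wrist view: the cap is seated level in the collar at (397,201), with the tabs along the slot bars. One more number check, tab spacing and disc height, before handing in.

```bash
cat > t2.py <<'E'
from h import *
d=dict(np.load("w.npz"));s,R,p=pose();P=cloud(d);q=P[(np.hypot(P[...,0]-570.5,P[...,1]+214.1)<38)&(P[...,2]>122)]
y=(q-[570.5,-214.1,0])@R[:,1]; print("tab outer span",np.percentile(y,[0.5,99.5]),y.min(),y.max(),"inner",y[y>0].min(),y[y<0].max(),"z",np.median(q[:,2]))
g=grab("wrist");np.savez("w.npz",**g)
E
python3 t2.py; python3 c.py
```

```text
tab outer span [-19.64586999  19.74916581] -19.770206913509778 19.912133953349766 inner 0.10772744180446304 -15.039274332151955 z 343.3357054174509
plane in tool (slopes,offset) [7.85446724e-04 2.58775666e-04 9.42486805e+01] 0.9596977329974811
disc top z 106.26301599080868 ell ((570.9759521484375, -214.0851593017578), (71.10636138916016, 71.244873046875), 4.302393913269043) circ (571.0975341796875, -214.09837341308594) 35.83225631713867
tool move to port [0.7 0.1 0. ] TCP [ 627.9 -199.3  200.5] cap in tool [58.7 -0.1  0. ]
```

```bash
python3 -c "
from h import *; print(workorder.job_done())"
```

```text
the job is handed in; nothing more can be done
None
```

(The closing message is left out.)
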